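# Clamp the tube rack to the bench mixer

### The arm

A 6-joint arm with a two-finger parallel gripper is mounted at the origin on the work surface. World frame = base frame: x ahead of the robot, y to its left, z up, the work surface at z = 0. Lengths are in m, angles in rad, forces in N, time in s.
With the tool pointing down it reaches from about 0.3 to 0.875 m from the base axis. Payload 6.4 kg.
Tool frame: the origin (TCP) lies at the centre of the arm's flange, where the gripper is bolted on; the fingertips stand 173 mm ahead of it and the grasp point (between the pads) lies 155 mm ahead of it; z points along the fingers, x is the direction in which the jaws open and shut, and the axes are right-handed (so a half turn about z gives the same grasp; the last joint's range is limited). The gripper opens to 85 mm and grips with 20 to 120 N. Pads are 22 mm wide; open, the fingers measure 114 mm over their backs; the gripper's body (76 mm by 85 mm) begins 54 mm behind the grasp point. The pads swing forward as they close: fully open they stand 13 mm farther back than shut.
Start: joints at [0.946, 0.181, 1.607, -0, 1.354, -0.206], TCP at [0.234, 0.525, 0.405] pointing down, gripper open.
Joint ranges: [-2.99, 2.99], [-0.89, 2.07], [0.3, 2.58], [-1.14, 4.28], [0, 2.63], [-3.12, 3.12]. Speed limits (rad/s): [2.57, 2.57, 3.01, 3.14, 3.14, 3.14].

### API

Orientations are given as a unit quaternion [w, x, y, z].
In Python, from bench import ctrl gives the robot as it stands. The module is installed in compiled form; this text tells all that it offers.
- The arm moves only by the tool move_arm, never from a script. Its argument "moves" is a list of rows, each an object of numbers: "gripper": the opening in per cent of the stroke, from 0 (shut) to 100 (fully open); "x", "y", "z": the shift along the tool's x, y, z in cm; "roll": the turn about the tool's z in degrees. In form: [{"gripper": .., "x": .., "y": .., "z": .., "roll": ..}, ...]. A call has 1 to 5 rows; each row shifts and turns the commanded pose from where the row before left it, along the tool's axes as they then stand; what a row does not reach is not made up. A row lasts 1/8 s, in which the tool goes at most 62.5 mm and 10.7 degrees, less where a joint would pass 70% of its speed; a pose out of reach is approached as far as the arm can. A call is refused whole if a number of a shift passes 6.25 or a number of a turn 10.7, either way. A call with a gripper value outside its range is refused whole. The fingers move at their own pace and stop on an object; the grip force is fixed at half the most. Time passes only in rows, so rows that do not move let the fingers close. It gives the time, the measured TCP pose, the force and the opening at its end, in the units of the state.
- ctrl.get_obs(): the state, without advancing time (a new reading comes with each control period).
- ctrl.camera(name): name is "scene" or "top" or "wrist"; returns a dict with "img" (420x560x3 uint8, red, green, blue), "fx", "fy", "cx", "cy" (pixels), "world_from_camera" (4x4, takes a point from camera to world coordinates); the wrist camera has in their place "tool_from_camera" (4x4, takes a point from camera to tool coordinates, whose origin is the TCP and whose axes are the tool frame's). Camera axes: x right, y up, looking along -z (the intrinsics and any distortion apply to the point x, -y, -z); pixel columns grow to the right and rows downward; lengths in m; the calibration is good to about 2 mm. The wrist camera is an equidistant fisheye: a pixel r from the principal point sees the ray r / f radians off the axis. A picture is of the moment at which its call begins: read the wrist's pose just before it. There is no depth.
- ctrl.hand_in(): hands the job in, once; it reports no verdict.
The state is a dict: "time_s": time; "q": joint angles; "dq": joint speeds; "joint_efforts": joint torques, N m; "eef_pos": TCP position; "eef_rot": TCP orientation; "wrist_force": force on the tool from outside, world axes, zero at the start; "torque": the same for the moment, N m; "opening": opening from 0.0 (shut) to 1.0 (fully open).
Only numpy, scipy, OpenCV 4.12 (cv2) and the standard library are available. Lean on these libraries where they do the work, as an engineer would, in place of code of your own. Each camera call takes 0.05 s, during which the arm holds its last target. There are 200 camera calls.

### The job

Clamp the tube rack's foot to the mixer: take the T-bolt (the fastener with the straight bar nut) from the stand, lower its head lengthwise into the slot framed by the rack's dark steel foot until its washer lies on the foot, and turn it a quarter turn clockwise (seen from above) so that the head stands square across under the slot's lips. Then tighten by turning the bar nut clockwise about another quarter turn, and let go. Leave the round-knobbed screw in its stand.

Things in the scene. Friction and masses are not known exactly. Their poses are not given: they have to be found in the camera images.
- tbolt: Loose steel T-bolt, 0.2 kg, upright in a well of the white stand. Origin: underside of its washer (40 mm across, 6 thick); z up. Below: 12 mm shank, oblong head 44 mm (along y) x 12 (x), 13 to 21 mm below origin. On top, the part to grip: bar nut 56 x 14 mm, 24 tall, 18 to 42 mm above origin, at first along y; both its long sides are free. All hangs by the washer.
- nut (a joint): Bar nut's turn on the T-bolt, rad: 0 at first (bar along the bolt's y), growing clockwise seen from above, up to 2.2; tight above 0.7. The bar points along the bolt's y turned clockwise by this. It drags (0.12 N m): turning the bar turns the whole bolt with it until the head meets the stops in the slot; from there on the nut turns on the bolt.
- slot (a point): Centre of the slot's mouth, on top of the rack's dark steel foot, 75 mm above the bench. z up; slot 58 mm long (y), 24 wide (x), lips 10 thick, hollow below 28 deep with stops that halt a head turned clockwise at 90 to 100 deg. Rack (white, 50 mm tall over the foot) starts 78 mm off towards +y; beyond it, 220 mm off, a bare slot without foot: not that one.
- roundscrew: Loose steel screw with a round knob 40 mm across, its top 40 mm above the stand, upright in the stand's other well, 100 mm from the T-bolt; the stand is 45 mm tall and either well may hold it. The line of wells runs along the T-bolt's bar. Origin: centre of its washer's underside, z up. Not needed: leave it there.

How it is judged:
By the outcome, as a careful person would: the job done as asked, in the order asked, and still so for the second after the job is handed in, with the robot touching nothing.
It also fails if it takes over 59 s, if anything falls off the work surface, if the arm or the gripper's body presses on something with over 40 N, if the wrist force passes 120 N, or if a joint passes its speed limit or range.

## Working session

There is one attempt and no reset: what is moved stays moved. The work goes in short steps, Python scripts to look and compute and a tool call to move; the robot and the scene stay as the last step left them, time stands still between calls to the robot, and variables do not carry over. Pictures are saved under pics/ and viewed, about 8 in all and at most 12, crops included, and the job is handed in when it is done.

Besides the shell and the picture viewer there is one more tool, called after "Request:" as a command line: name --argument value ..., lists and objects as JSON in quotes. move_arm: Moves the arm, as the interface text tells. Its arguments: {"type":"object","properties":{"moves":{"type":"array","items":{"type":"object","properties":{"gripper":{"type":"number"},"x":{"type":"number"},"y":{"type":"number"},"z":{"type":"number"},"roll":{"type":"number"}}}}},"required":["moves"]}

```bash
mkdir -p pics; cat > h.py <<'E'
import numpy as np, cv2
from bench import ctrl
from scipy.spatial.transform import Rotation as R
def T_tool():
    o=ctrl.get_obs(); T=np.eye(4); q=o["eef_rot"]; T[:3,:3]=R.from_quat([q[1],q[2],q[3],q[0]]).as_matrix(); T[:3,3]=o["eef_pos"]; return T
def shot(name,fn=None):
    T=T_tool(); c=ctrl.camera(name)
    c["W"]=c["world_from_camera"] if name!="wrist" else T@np.array(c["tool_from_camera"]); c["W"]=np.array(c["W"])
    c["fish"]=name=="wrist"
    if fn: cv2.imwrite(fn,cv2.cvtColor(c["img"],cv2.COLOR_RGB2BGR)); np.savez(fn[:-4]+".npz",**{k:c[k] for k in("fx","fy","cx","cy","W","fish")})
    return c
def cast(c,u,v,z):
    a=(u-c["cx"])/c["fx"]; b=(v-c["cy"])/c["fy"]
    if c["fish"]:
        r=np.hypot(a,b); s=np.sin(r)/max(r,1e-9); d=np.array([a*s,-b*s,-np.cos(r)])
    else: d=np.array([a,-b,-1.])
    W=c["W"]; d=W[:3,:3]@d; p=W[:3,3]; return p+d*(z-p[2])/d[2]
def proj(c,P):
    W=np.array(c["W"]); p=W[:3,:3].T@(np.array(P)-W[:3,3]); p=np.array([p[0],-p[1],-p[2]])
    if c["fish"]:
        t=np.arctan2(np.hypot(p[0],p[1]),p[2]); n=np.hypot(p[0],p[1])+1e-12; x=p[:2]/n*t
    else: x=p[:2]/p[2]
    return x[0]*c["fx"]+c["cx"],x[1]*c["fy"]+c["cy"]
def load(fn): return dict(np.load(fn[:-4]+".npz"))
E
python3 - <<'E'
from h import *
for n in("top","scene","wrist"):
    c=shot(n,f"pics/{n}0.png"); print(n,c["fx"],c["cx"],c["cy"],np.round(c["W"],3).tolist())
print(np.round(T_tool(),3).tolist())
E
python3 -c "
import cv2,numpy as np
a=cv2.imread('pics/top0.png');cv2.imwrite('pics/t2.png',cv2.resize(a,(800,600)))"
```

```text
top 462.66062480657456 280.8262469696724 208.2179926074742 [[0.013, 0.998, -0.068, 0.462], [-1.0, 0.013, -0.001, -0.002], [-0.0, 0.068, 0.998, 1.061], [0.0, 0.0, 0.0, 1.0]]
scene 444.9331309666045 281.4936352255773 210.56346585906113 [[0.172, -0.615, 0.769, 1.191], [0.985, 0.118, -0.126, -0.132], [-0.013, 0.78, 0.626, 0.614], [0.0, 0.0, 0.0, 1.0]]
wrist 325.19226210127806 281.617902847616 207.16329551178416 [[0.406, -0.866, -0.292, 0.157], [0.914, 0.385, 0.131, 0.559], [-0.001, -0.32, 0.947, 0.372], [0.0, 0.0, 0.0, 1.0]]
[[0.407, 0.914, -0.001, 0.234], [0.914, -0.407, -0.001, 0.525], [-0.001, -0.0, -1.0, 0.404], [0.0, 0.0, 0.0, 1.0]]
```

View pics/t2.png

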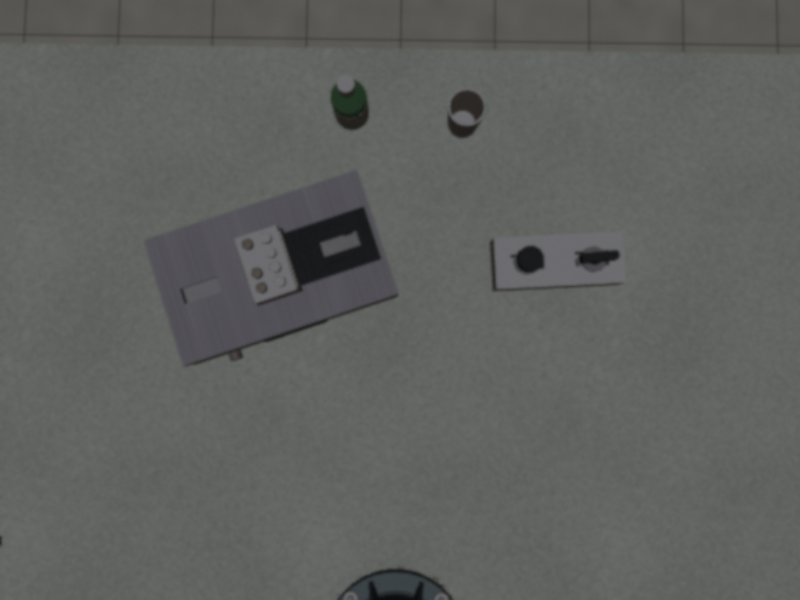

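View pics/wrist0.png

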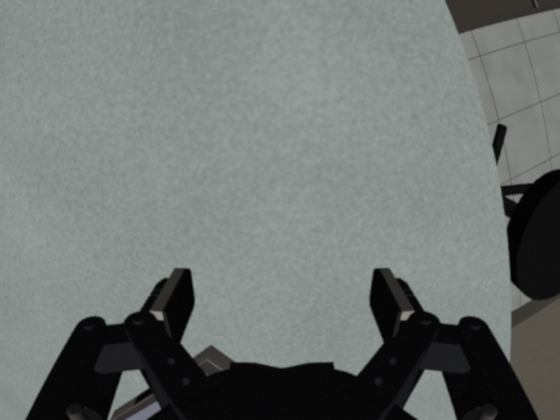

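The top view (800x600 version) shows the T-bolt in the stand's right well, with its bar from about (580,258) to (618,255). The round knob is at (530,259). The dark foot's slot is at about (340,244), and the bare slot at (202,290) is not the target.

```bash
python3 - <<'E'
from h import *
c=load("pics/top0.png")
f=lambda u,v,z:np.round(cast(c,u*.7,v*.7,z),4)
print("bar",f(580,258,.087),f(618,255,.087)); print("knob",f(530,259,.085))
for p in((494,240),(623,233),(624,283),(496,290)):print("stand",f(*p,.045))
print("slot",f(340,244,.075)); print("corners",[f(*p,.075) for p in((320,240),(357,232),(361,246),(324,256))])
print("bare",f(202,290,.06))
img=cv2.imread("pics/top0.png")
a=cv2.resize(img[120:270,90:290],(800,600),interpolation=cv2.INTER_CUBIC)
b=cv2.resize(img[155:215,335:445],(800,436),interpolation=cv2.INTER_CUBIC)
cv2.imwrite("pics/z.png",cv2.resize(np.vstack([a[100:400],b*1]),(800,600)) )
E
```

```text
bar [ 0.5909 -0.2656  0.087 ] [ 0.5962 -0.322   0.087 ]
knob [ 0.5887 -0.1918  0.085 ]
stand [ 0.6228 -0.1438  0.045 ]
stand [ 0.6364 -0.3438  0.045 ]
stand [ 0.5585 -0.3446  0.045 ]
stand [ 0.5451 -0.1471  0.045 ]
slot [0.609 0.092 0.075]
corners [array([0.6147, 0.1222, 0.075 ]), array([0.6276, 0.0667, 0.075 ]), array([0.6064, 0.0604, 0.075 ]), array([0.5905, 0.1157, 0.075 ])]
bare [0.5381 0.3018 0.06  ]
```

Request:
move_arm --moves '[{"roll": 10.5}, {"roll": 10.5}, {"roll": 10.5}, {"roll": 10.5}, {"roll": 10.5}]'

```text
validation failed for argument at $.mo...
```

Request:
move_arm --moves '[{"roll": 10.5}, {"x": 5, "y": 3}, {"x": 5, "y": 5}, {"x": 5, "y": 5}, {"x": 5, "y": 5}]'

```text
validation failed for argument at $.mo...
```

Request:
move_arm --moves '[{"x": 5, "y": 5}, {"x": 5, "y": 5}, {"x": 1.7, "y": 5.5}, {"y": 5.5}, {"y": 5.5}]'

```text
validation failed for argument at $.mo...
```

Request:
move_arm --moves '[{"y": 5.5}, {"y": 5.5}, {"y": 5.5}, {"y": 5.5}, {"y": 5.5}]'

```text
validation failed for argument at $.mo...
```

Request:
move_arm --moves '[{"y": 5.6, "z": 1.5}, {"y": 5, "z": 1.5}, {"y": 1, "z": 1.5}, {"z": 0}, {"z": 0}]'

```text
validation failed for argument at $.mo...
```

```bash
python3 - <<'E'
from h import *
c=shot("wrist","pics/w1.png"); print(np.round(T_tool(),4).tolist(),ctrl.get_obs()["time_s"])
img=cv2.imread("pics/w1.png"); cv2.imwrite("pics/w1b.png",cv2.resize(img,(800,600),interpolation=cv2.INTER_CUBIC))
E
```

```text
[[0.4067, 0.9136, -0.0006, 0.2337], [0.9136, -0.4067, -0.0009, 0.5252], [-0.001, -0.0002, -1.0, 0.4041], [0.0, 0.0, 0.0, 1.0]] 0.2
```

View pics/w1b.png

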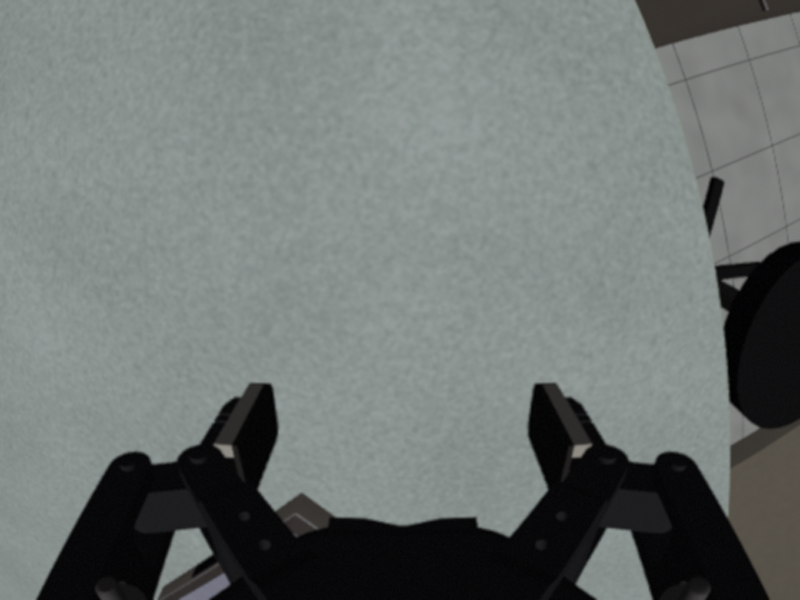

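Every row has to list all its keys, so the moves were refused and nothing moved. The picture shows only the open fingers, with tips near (265,385) and (545,385) over the bare bench.

Request:
move_arm --moves '[{"gripper": 100, "x": 0, "y": 0, "z": 0, "roll": 10.5}, {"gripper": 100, "x": 0, "y": 0, "z": 0, "roll": 10.5}, {"gripper": 100, "x": 0, "y": 0, "z": 0, "roll": 10.5}, {"gripper": 100, "x": 0, "y": 0, "z": 0, "roll": 10.5}, {"gripper": 100, "x": 0, "y": 0, "z": 0, "roll": 10.5}]'

```text
time_s: 0.82
eef_pos: [0.2338, 0.5253, 0.4044]
eef_rot: [0.0, 0.993, 0.115, -0.0]
wrist_force: [-0.0, 0.5, -0.2]
opening: 1.002
```

Request:
move_arm --moves '[{"gripper": 100, "x": 0, "y": 0, "z": 0, "roll": 10.5}, {"gripper": 100, "x": 5, "y": 3, "z": 0, "roll": 0}, {"gripper": 100, "x": 5, "y": 5, "z": 0, "roll": 0}, {"gripper": 100, "x": 5, "y": 5, "z": 0, "roll": 0}, {"gripper": 100, "x": 5, "y": 5, "z": 0, "roll": 0}]'

```text
time_s: 1.45
eef_pos: [0.4258, 0.3711, 0.4046]
eef_rot: [-0.0, 1.0, 0.026, -0.0]
wrist_force: [0.9, 1.2, 0.1]
opening: 0.999
```

Request:
move_arm --moves '[{"gripper": 100, "x": 5, "y": 5, "z": 0, "roll": 0}, {"gripper": 100, "x": 5, "y": 5, "z": 0, "roll": 0}, {"gripper": 100, "x": 1.7, "y": 5.5, "z": 0, "roll": 0}, {"gripper": 100, "x": 0, "y": 5.5, "z": 0, "roll": 0}, {"gripper": 100, "x": 0, "y": 5.5, "z": 0, "roll": 0}]'

```text
time_s: 2.08
eef_pos: [0.5432, 0.1232, 0.4043]
eef_rot: [0.0, 1.0, 0.026, -0.0]
wrist_force: [0.3, -0.4, -0.3]
opening: 0.997
```

Request:
move_arm --moves '[{"gripper": 100, "x": 0, "y": 5.5, "z": 0, "roll": 0}, {"gripper": 100, "x": 0, "y": 5.5, "z": 0, "roll": 0}, {"gripper": 100, "x": 0, "y": 5.5, "z": 0, "roll": 0}, {"gripper": 100, "x": 0, "y": 5.5, "z": 0, "roll": 0}, {"gripper": 100, "x": 0, "y": 5.5, "z": 0, "roll": 0}]'

```text
time_s: 2.7
eef_pos: [0.5574, -0.1514, 0.4046]
eef_rot: [-0.0, 1.0, 0.026, 0.0]
wrist_force: [0.7, 0.3, -0.1]
opening: 1.003
```

Request:
move_arm --moves '[{"gripper": 100, "x": 0, "y": 5.6, "z": 1.5, "roll": 0}, {"gripper": 100, "x": 0, "y": 5, "z": 1.5, "roll": 0}, {"gripper": 100, "x": 0, "y": 1, "z": 1.5, "roll": 0}, {"gripper": 100, "x": 0, "y": 0, "z": 0, "roll": 0}, {"gripper": 100, "x": 0, "y": 0, "z": 0, "roll": 0}]'

```text
time_s: 3.32
eef_pos: [0.564, -0.2641, 0.36]
eef_rot: [-0.0, 1.0, 0.027, 0.0]
wrist_force: [-1.2, 0.4, -0.0]
opening: 1.0
```

```bash
python3 - <<'E'
from h import *
c=shot("wrist","pics/w1.png"); print(np.round(T_tool(),4).tolist(),ctrl.get_obs()["time_s"])
img=cv2.imread("pics/w1.png"); cv2.imwrite("pics/w1c.png",cv2.resize(img,(800,600),interpolation=cv2.INTER_CUBIC))
E
```

```text
[[0.9985, 0.0541, 0.0008, 0.5641], [0.0541, -0.9985, -0.0002, -0.264], [0.0008, 0.0002, -1.0, 0.3605], [0.0, 0.0, 0.0, 1.0]] 3.375
```

View pics/w1c.png

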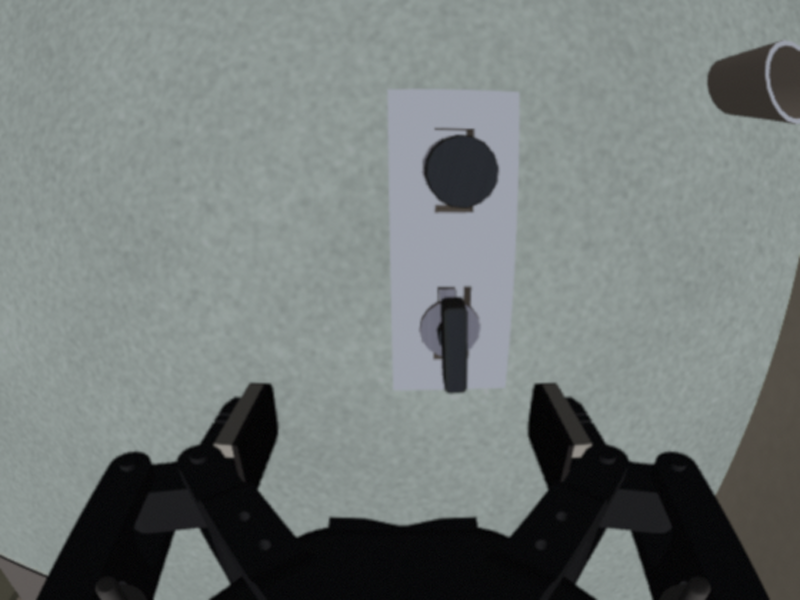

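The wrist view shows the bar nut upright in its well, from about (454,300) to (455,390). The washer is centred near (450,328), and the bar runs parallel to tool y.

```bash
python3 - <<'E'
from h import *
c=load("pics/w1.png"); T=T_tool(); g=lambda p:np.round((T[:3,:3].T@(p-T[:3,3]))[:2]*100,2)
f=lambda u,v,z:cast(c,u*.7,v*.7,z)
img=cv2.imread("pics/w1.png"); m=(img.max(2)<60).astype(np.uint8); m[:, :270]=0; m[:,365:]=0; m[:195]=0; m[280:]=0
n,l,s,ct=cv2.connectedComponentsWithStats(m)
for i in range(1,n):
    if s[i,4]>100:
        pts=np.argwhere(l==i)[:,::-1].astype(np.float32); r=cv2.minAreaRect(pts); print(s[i],cv2.boxPoints(r)/.7)
for nm,p,z in(("topnear",(453,300),.087),("topfar",(456,390),.087),("washer",(450,328),.051)):
    w=f(*p,z); print(nm,np.round(w,4),g(w))
E
```

```text
[ 306  202   22   72 1121] [[435.49118 389.68512]
 [438.2451  287.7904 ]
 [467.5287  288.58185]
 [464.77478 390.47656]]
topnear [ 0.5913 -0.2639  0.087 ] [2.7  0.13]
topfar [ 0.5987 -0.3209  0.087 ] [3.12 5.86]
washer [ 0.596  -0.2955  0.051 ] [2.99 3.31]
```

Request:
move_arm --moves '[{"gripper": 100, "x": 2.95, "y": 3.05, "z": 0, "roll": -1.5}, {"gripper": 100, "x": 0, "y": 0, "z": 4.0, "roll": 0}, {"gripper": 60, "x": 0, "y": 0, "z": 4.0, "roll": 0}, {"gripper": 50, "x": 0, "y": 0, "z": 1.5, "roll": 0}, {"gripper": 50, "x": 0, "y": 0, "z": 0, "roll": 0}]'

```text
time_s: 4.0
eef_pos: [0.5949, -0.2935, 0.2646]
eef_rot: [-0.0, 0.999, 0.04, -0.0]
wrist_force: [-0.1, 0.2, -0.2]
opening: 0.498
```

```bash
python3 - <<'E'
from h import *
c=shot("wrist","pics/w2.png"); print(np.round(T_tool(),4).tolist(),ctrl.get_obs()["time_s"])
img=cv2.imread("pics/w2.png"); cv2.imwrite("pics/w2b.png",cv2.resize(img,(800,600),interpolation=cv2.INTER_CUBIC))
E
```

```text
[[0.9968, 0.0794, 0.0012, 0.5954], [0.0794, -0.9968, -0.0008, -0.294], [0.0011, 0.0009, -1.0, 0.266], [0.0, 0.0, 0.0, 1.0]] 4.05
```

View pics/w2b.png

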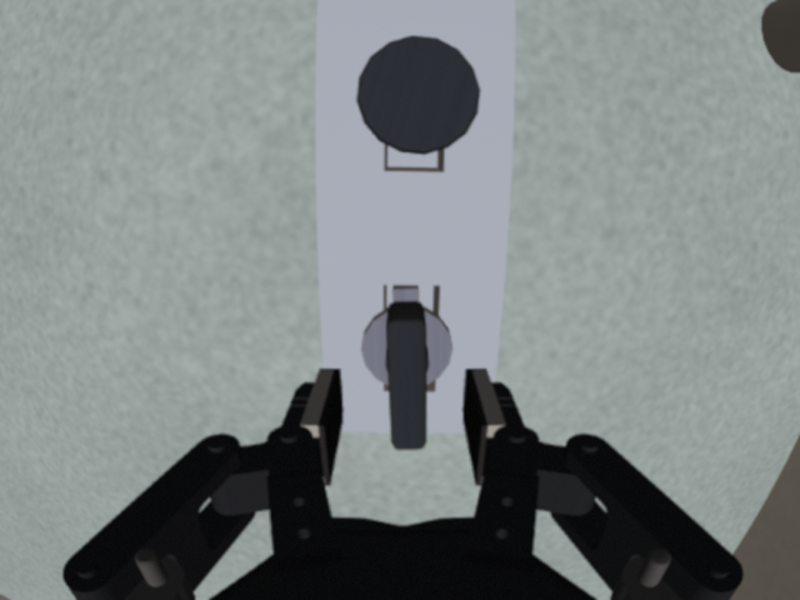

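The bar sits centred between the pads (x about 407 of 400–405) and is parallel to them. Next I descend and grip.

Request:
move_arm --moves '[{"gripper": 50, "x": 0, "y": 0, "z": 2, "roll": 0}, {"gripper": 50, "x": 0, "y": 0, "z": 1.3, "roll": 0}, {"gripper": 0, "x": 0, "y": 0, "z": 0, "roll": 0}, {"gripper": 0, "x": 0, "y": 0, "z": 0, "roll": 0}, {"gripper": 0, "x": 0, "y": 0, "z": 0, "roll": 0}]'

```text
time_s: 4.68
eef_pos: [0.5947, -0.2944, 0.2317]
eef_rot: [-0.0, 0.999, 0.039, -0.0]
wrist_force: [0.5, 0.8, -1.5]
opening: 0.165
```

Request:
move_arm --moves '[{"gripper": 0, "x": 0, "y": 0, "z": 0, "roll": 0}, {"gripper": 0, "x": 0, "y": 0, "z": 0, "roll": 0}, {"gripper": 0, "x": 0, "y": 0, "z": -1, "roll": 0}, {"gripper": 0, "x": 0, "y": 0, "z": 0, "roll": 0}, {"gripper": 0, "x": 0, "y": 0, "z": 0, "roll": 0}]'

```text
time_s: 5.3
eef_pos: [0.5948, -0.2944, 0.2421]
eef_rot: [0.0, 0.999, 0.039, 0.0]
wrist_force: [-0.0, -0.7, -1.6]
opening: 0.162
```

Request:
move_arm --moves '[{"gripper": 0, "x": 0, "y": 0, "z": -3, "roll": 0}, {"gripper": 0, "x": 0, "y": 0, "z": -4, "roll": 0}, {"gripper": 0, "x": 0, "y": 0, "z": -2.8, "roll": -4.5}, {"gripper": 0, "x": 0, "y": 0, "z": 0, "roll": -5}, {"gripper": 0, "x": 1.5, "y": -4, "z": 0, "roll": 0}]'

```text
time_s: 5.92
eef_pos: [0.5993, -0.254, 0.3403]
eef_rot: [0.001, 0.993, 0.12, 0.001]
wrist_force: [0.5, 0.9, -3.1]
opening: 0.165
```

Request:
move_arm --moves '[{"gripper": 0, "x": 2, "y": -5, "z": 0, "roll": 0}, {"gripper": 0, "x": 2, "y": -5.5, "z": 0, "roll": 0}, {"gripper": 0, "x": 2, "y": -5.5, "z": 0, "roll": 0}, {"gripper": 0, "x": 2, "y": -5, "z": 0, "roll": 0}, {"gripper": 0, "x": 1, "y": -4, "z": 0, "roll": 0}]'

```text
time_s: 6.55
eef_pos: [0.6264, 0.0148, 0.3396]
eef_rot: [-0.0, 0.992, 0.123, 0.0]
wrist_force: [0.2, 0.1, -3.0]
opening: 0.164
```

Request:
move_arm --moves '[{"gripper": 0, "x": 0.2, "y": -2, "z": 0, "roll": 0}, {"gripper": 0, "x": 0, "y": 0, "z": 0, "roll": 0}, {"gripper": 0, "x": 0, "y": 0, "z": 0, "roll": 0}]'

```text
time_s: 6.92
eef_pos: [0.6236, 0.0311, 0.3397]
eef_rot: [0.0, 0.993, 0.121, -0.0]
wrist_force: [1.0, -0.9, -3.1]
opening: 0.169
```

```bash
python3 - <<'E'
from h import *
c=shot("wrist","pics/w3.png"); print(np.round(T_tool(),4).tolist(),ctrl.get_obs()["time_s"],ctrl.get_obs()["opening"])
img=cv2.imread("pics/w3.png"); cv2.imwrite("pics/w3b.png",cv2.resize(img,(800,600),interpolation=cv2.INTER_CUBIC))
E
```

```text
[[0.9707, 0.2404, 0.0001, 0.6237], [0.2404, -0.9707, -0.0005, 0.0308], [-0.0, 0.0005, -1.0, 0.3397], [0.0, 0.0, 0.0, 1.0]] 6.975 0.16768716821993818
```

View pics/w3b.png

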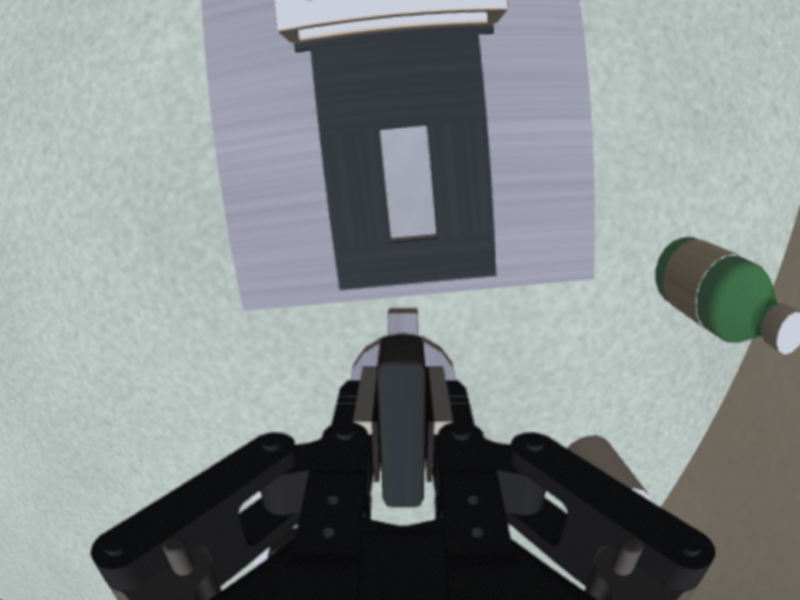

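The slot mouth's corners are near (380,129), (428,125), (436,238) and (390,241). It is tilted a few degrees from tool y. The bolt is held upright, with its head at (403,320).

```bash
python3 - <<'E'
from h import *
c=load("pics/w3.png"); T=T_tool()
img=cv2.imread("pics/w3.png"); m=(img.max(2)>90).astype(np.uint8)
cs,_=cv2.findContours(m[60:185,240:335],cv2.RETR_EXTERNAL,cv2.CHAIN_APPROX_NONE,offset=(240,60))
for k in cs:
    if 1200<cv2.contourArea(k)<5000:
        P=np.array([cast(c,*p[0],.075)[:2] for p in k])
        L=np.array([(T[:3,:3].T@(np.r_[p,.075]-T[:3,3]))[:2]*100 for p in P]).astype(np.float32)
        r=cv2.minAreaRect(L); print(r); print(cv2.boxPoints(r)); print("world",cv2.minAreaRect((P*100).astype(np.float32)))
# head tip check: bolt axis under TCP
for z in (.1537-.021,.1537-.013):
  for y in (-.022,.022):
    print(np.array(proj(c,(T@np.array([0,y,T[2,3]-z,1]))[:3]))/.7)
E
```

```text
((0.20093172788619995, -6.428584575653076), (5.617885112762451, 2.4079999923706055), 84.49472045898438)
[[-1.2669976  -9.109062  ]
 [ 1.1298952  -9.340079  ]
 [ 1.668861   -3.748107  ]
 [-0.72803175 -3.5170898 ]]
world ((61.021541595458984, 9.354778289794922), (2.408000946044922, 5.617885589599609), 19.41681480407715)
[403.94554232 300.11509467]
[403.72562582 395.17452443]
[404.00095072 306.98662418]
[403.76411082 404.84799485]
```

Request:
move_arm --moves '[{"gripper": 0, "x": 0.2, "y": -3.5, "z": 0, "roll": 0}, {"gripper": 0, "x": 0, "y": -3.05, "z": 0, "roll": 0}, {"gripper": 0, "x": 0, "y": 0, "z": 2.5, "roll": -5.5}, {"gripper": 0, "x": 0, "y": 0, "z": 2.2, "roll": 0}, {"gripper": 0, "x": 0, "y": 0, "z": 0, "roll": 0}]'

```text
time_s: 7.6
eef_pos: [0.609, 0.095, 0.2906]
eef_rot: [-0.0, 0.986, 0.168, -0.002]
wrist_force: [-0.4, -0.8, -2.2]
opening: 0.159
```

```bash
python3 - <<'E'
from h import *
c=shot("wrist","pics/w4.png"); print(np.round(T_tool(),4).tolist(),ctrl.get_obs()["time_s"],ctrl.get_obs()["q"])
d=shot("scene","pics/s4.png"); u,v=map(int,proj(d,(.61,.0935,.1)));print(u,v)
img=cv2.imread("pics/w4.png"); a=img[60:340,130:430]; s=cv2.imread("pics/s4.png")[max(0,v-90):v+60,max(0,u-80):u+80]
cv2.imwrite("pics/w4b.png",np.hstack([cv2.resize(a,(440,410)),cv2.resize(s,(360,410*1))]))
E
```

```text
[[0.9432, 0.3322, -0.0017, 0.6096], [0.3322, -0.9432, -0.0001, 0.0952], [-0.0016, -0.0005, -1.0, 0.2922], [0.0, 0.0, 0.0, 1.0]] 7.65 [-3.72286718e-02  3.89925733e-01  1.58528480e+00 -1.78047359e-04
  1.16807629e+00 -3.75784290e-01]
353 219
```

View pics/w4b.png

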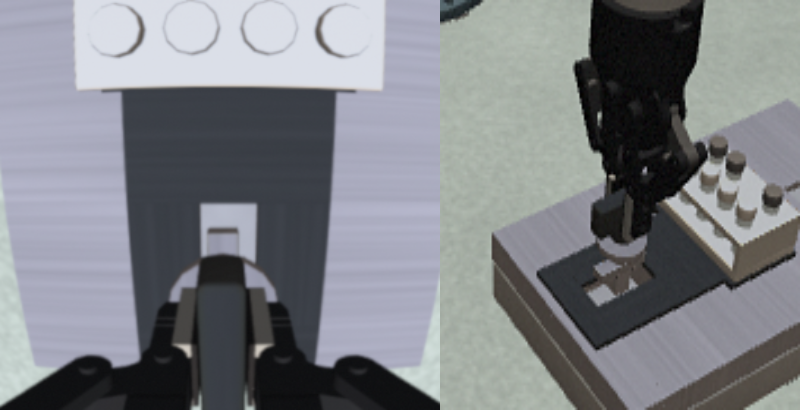

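The close view shows the head end inside the slot's outline: head x 207–238, slot x 200–257, and the slot's far edge at row 204. I'll turn that into offsets.

```bash
python3 - <<'E'
from h import *
c=load("pics/w4.png"); T=T_tool()
def g(u,v,z):
    p=cast(c,u/440*300+130,v/410*280+60,z); return np.round((T[:3,:3].T@(p-T[:3,3]))[:2]*100,2)
print("slot far L,R",g(200,204,.075),g(257,203,.075),"lower L,R",g(200,260,.075),g(257,255,.075)); 
for z in(.0845,.0925):print("head far L,R",g(207,229,z),g(238,229,z))
E
```

```text
slot far L,R [-1.17 -2.6 ] [ 1.13 -2.64] lower L,R [-1.21 -0.12] [ 1.19 -0.35]
head far L,R [-0.86 -1.87] [ 0.35 -1.87]
head far L,R [-0.83 -2.16] [ 0.32 -2.16]
```

Request:
move_arm --moves '[{"gripper": 0, "x": 0.15, "y": 0.05, "z": 0, "roll": 0}, {"gripper": 0, "x": 0, "y": 0, "z": 1, "roll": 0}, {"gripper": 0, "x": 0, "y": 0, "z": 1, "roll": 0}, {"gripper": 0, "x": 0, "y": 0, "z": 0.7, "roll": 0}, {"gripper": 0, "x": 0, "y": 0, "z": 0, "roll": 0}]'

```text
time_s: 8.32
eef_pos: [0.6108, 0.0965, 0.2644]
eef_rot: [-0.0, 0.986, 0.169, -0.001]
wrist_force: [0.2, -0.0, -2.0]
opening: 0.163
```

Request:
move_arm --moves '[{"gripper": 0, "x": 0, "y": 0, "z": 0.2, "roll": 0}, {"gripper": 0, "x": 0, "y": 0, "z": 0, "roll": 0}]'

```text
time_s: 8.57
eef_pos: [0.6113, 0.0965, 0.2638]
eef_rot: [0.0, 0.986, 0.169, 0.0]
wrist_force: [0.3, -0.7, -3.4]
opening: 0.16
```

Request:
move_arm --moves '[{"gripper": 0, "x": 0, "y": 0, "z": 0.1, "roll": 0}, {"gripper": 0, "x": 0, "y": 0, "z": 0, "roll": 0}]'

```text
time_s: 8.82
eef_pos: [0.6112, 0.0964, 0.2628]
eef_rot: [0.0, 0.986, 0.169, 0.0]
wrist_force: [0.2, 0.3, -2.8]
opening: 0.165
```

Request:
move_arm --moves '[{"gripper": 0, "x": 0, "y": 0, "z": 0.1, "roll": 0}, {"gripper": 0, "x": 0, "y": 0, "z": 0, "roll": 0}]'

```text
time_s: 9.07
eef_pos: [0.6112, 0.0964, 0.2616]
eef_rot: [-0.0, 0.986, 0.169, -0.0]
wrist_force: [-0.5, -1.1, -2.3]
opening: 0.168
```

Request:
move_arm --moves '[{"gripper": 0, "x": 0, "y": 0, "z": 0.1, "roll": 0}, {"gripper": 0, "x": 0, "y": 0, "z": 0, "roll": 0}]'

```text
time_s: 9.32
eef_pos: [0.6113, 0.0964, 0.2611]
eef_rot: [0.0, 0.986, 0.169, 0.0]
wrist_force: [0.5, -1.0, 0.6]
opening: 0.164
```

Request:
move_arm --moves '[{"gripper": 0, "x": 0, "y": 0, "z": 0.1, "roll": 0}, {"gripper": 0, "x": 0, "y": 0, "z": 0, "roll": 0}]'

```text
time_s: 9.57
eef_pos: [0.6114, 0.0964, 0.2609]
eef_rot: [0.0, 0.986, 0.169, 0.0]
wrist_force: [-3.7, -0.8, 6.8]
opening: 0.161
```

The washer is seated: the force changed sign at z = 0.261, as predicted. Now the clockwise turn.

Request:
move_arm --moves '[{"gripper": 0, "x": 0, "y": 0, "z": -0.05, "roll": 8}, {"gripper": 0, "x": 0, "y": 0, "z": 0, "roll": 10}, {"gripper": 0, "x": 0, "y": 0, "z": 0, "roll": 10}, {"gripper": 0, "x": 0, "y": 0, "z": 0, "roll": 10}, {"gripper": 0, "x": 0, "y": 0, "z": 0, "roll": 10}]'

```text
time_s: 10.2
eef_pos: [0.6118, 0.0962, 0.261]
eef_rot: [0.0, 0.969, -0.249, 0.001]
wrist_force: [0.0, -0.7, 2.1]
opening: 0.162
```

```bash
python3 -c "
from h import *
o=ctrl.get_obs();print(o['torque'],o['wrist_force'],o['q'],o['opening'])"
```

```text
[-0.14517319  0.06329876  0.00653748] [ 0.00460124 -0.69409563  2.11802623] [-3.53631755e-02  4.33888841e-01  1.59557706e+00 -5.65697338e-04
  1.11011718e+00  4.67883437e-01] 0.16166102163410656
```

Request:
move_arm --moves '[{"gripper": 0, "x": 0, "y": 0, "z": 0, "roll": 10}, {"gripper": 0, "x": 0, "y": 0, "z": 0, "roll": 10}, {"gripper": 0, "x": 0, "y": 0, "z": 0, "roll": 10}, {"gripper": 0, "x": 0, "y": 0, "z": 0, "roll": 8}, {"gripper": 0, "x": 0, "y": 0, "z": 0, "roll": 0}]'

```text
time_s: 10.82
eef_pos: [0.6117, 0.0962, 0.261]
eef_rot: [-0.0, 0.837, -0.548, 0.001]
wrist_force: [0.0, -1.6, 3.3]
opening: 0.164
```

```bash
python3 -c "
from h import *
o=ctrl.get_obs();print(o['torque'],o['wrist_force'],o['q'],o['opening'])"
```

```text
[-0.10298797  0.03452477 -0.01614578] [ 0.01042893 -1.56512016  3.26036836] [-3.53046832e-02  4.33866042e-01  1.59559525e+00 -1.47153394e-04
  1.11015410e+00  1.12420002e+00] 0.1639918559954849
```

Request:
move_arm --moves '[{"gripper": 0, "x": 0, "y": 0, "z": 0, "roll": 7}, {"gripper": 0, "x": 0, "y": 0, "z": 0, "roll": 7}, {"gripper": 0, "x": 0, "y": 0, "z": 0, "roll": 7}, {"gripper": 0, "x": 0, "y": 0, "z": 0, "roll": 7}, {"gripper": 0, "x": 0, "y": 0, "z": 0, "roll": 7}]'

```text
time_s: 11.45
eef_pos: [0.6118, 0.0951, 0.2611]
eef_rot: [-0.0, -0.633, 0.774, -0.002]
wrist_force: [-1.1, -7.5, 4.4]
opening: 0.169
```

```bash
python3 -c "
from h import *
o=ctrl.get_obs();print(o['torque'],o['wrist_force'],o['q'],o['opening'])"
```

```text
[-1.3553492   0.13794825  0.1444753 ] [-1.14244347 -7.49268564  4.36555836] [-0.03648011  0.43382846  1.59562362 -0.00321536  1.11029671  1.73657356] 0.16892569717994263
```

Request:
move_arm --moves '[{"gripper": 0, "x": 0, "y": 0, "z": 0, "roll": 7}, {"gripper": 0, "x": 0, "y": 0, "z": 0, "roll": 7}, {"gripper": 0, "x": 0, "y": 0, "z": 0, "roll": 7}, {"gripper": 0, "x": 0, "y": 0, "z": 0, "roll": 7}, {"gripper": 0, "x": 0, "y": 0, "z": 0, "roll": 7}]'

```text
time_s: 12.08
eef_pos: [0.6114, 0.0942, 0.2611]
eef_rot: [-0.001, -0.37, 0.929, -0.002]
wrist_force: [-5.0, -11.6, 8.1]
opening: 0.163
```

```bash
python3 -c "
from h import *
o=ctrl.get_obs();print(o['torque'],o['wrist_force'],o['q'],o['opening'])"
```

```text
[-2.11022379  0.88334034  0.16497047] [ -4.9506673  -11.57245949   8.0786287 ] [-0.03759503  0.43341227  1.59616088 -0.00560841  1.11240797  2.34742607] 0.1632860334992971
```

Torque about z rose to about 0.15 N m, which is the nut's drag, so the head is at its stops and the nut is turning. About 25 degrees remain.

Request:
move_arm --moves '[{"gripper": 0, "x": 0, "y": 0, "z": 0, "roll": 7}, {"gripper": 0, "x": 0, "y": 0, "z": 0, "roll": 7}, {"gripper": 0, "x": 0, "y": 0, "z": 0, "roll": 7}, {"gripper": 0, "x": 0, "y": 0, "z": 0, "roll": 5}, {"gripper": 0, "x": 0, "y": 0, "z": 0, "roll": 0}]'

```text
time_s: 12.7
eef_pos: [0.611, 0.0942, 0.2612]
eef_rot: [-0.001, -0.153, 0.988, -0.002]
wrist_force: [-6.7, -10.4, 10.3]
opening: 0.163
```

```bash
python3 -c "
from h import *
o=ctrl.get_obs();print(o['torque'],o['wrist_force'],o['q'],o['opening'])"
```

```text
[-1.95984878  1.25728639  0.17540924] [ -6.70959357 -10.4073393   10.29416746] [-0.03762342  0.4328792   1.59660883 -0.005413    1.11367866  2.79821013] 0.1631617106107719
```

Request:
move_arm --moves '[{"gripper": 50, "x": 0, "y": 0, "z": 0, "roll": 0}, {"gripper": 50, "x": 0, "y": 0, "z": 0, "roll": 0}, {"gripper": 50, "x": 0, "y": 0, "z": 0, "roll": 0}, {"gripper": 50, "x": 0, "y": 0, "z": 0, "roll": 0}]'

```text
time_s: 13.2
eef_pos: [0.6112, 0.0966, 0.26]
eef_rot: [-0.0, -0.153, 0.988, 0.0]
wrist_force: [-0.7, -0.6, -0.3]
opening: 0.5
```

Request:
move_arm --moves '[{"gripper": 50, "x": 0, "y": 0, "z": -2, "roll": 0}, {"gripper": 50, "x": 0, "y": 0, "z": -4, "roll": 0}, {"gripper": 50, "x": 0, "y": 0, "z": -4, "roll": 0}, {"gripper": 50, "x": 0, "y": 0, "z": 0, "roll": 0}, {"gripper": 50, "x": 0, "y": 0, "z": 0, "roll": 0}]'

```text
time_s: 13.82
eef_pos: [0.6111, 0.0965, 0.3609]
eef_rot: [0.0, -0.152, 0.988, -0.0]
wrist_force: [0.5, 0.5, 0.1]
opening: 0.498
```

```bash
python3 - <<'E'
from h import *
print(np.round(T_tool(),3).tolist())
c=shot("wrist","pics/w5.png"); d=shot("scene","pics/s5.png"); u,v=map(int,proj(d,(.61,.0935,.1)))
img=cv2.imread("pics/w5.png"); s=cv2.imread("pics/s5.png")[max(0,v-90):v+60,max(0,u-80):u+80]
cv2.imwrite("pics/w5b.png",np.hstack([cv2.resize(img,(440,330)),cv2.resize(s,(352,330))]))
E
```

```text
[[-0.954, -0.301, 0.001, 0.611], [-0.301, 0.954, -0.0, 0.096], [-0.001, -0.0, -1.0, 0.361], [0.0, 0.0, 0.0, 1.0]]
```

View pics/w5b.png

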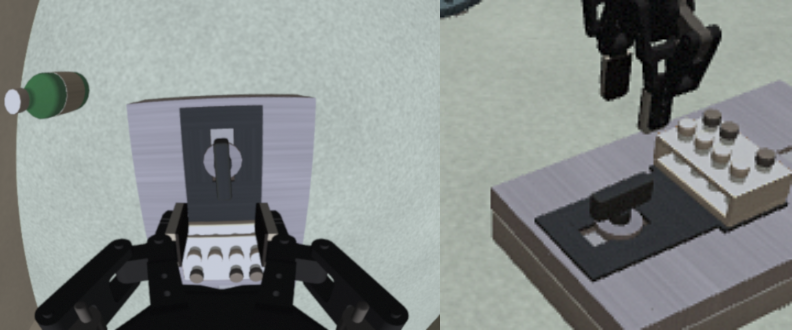

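The bolt stands upright with its washer flat on the foot, and the bar lies along the slot. The gripper is clear above it and the rack is undisturbed. Handing in.

```bash
python3 -c "
from h import *
o=ctrl.get_obs();print(o['time_s'],o['wrist_force']);print(ctrl.hand_in())"
```

```text
13.925 [-0.57476447 -0.17660404 -0.47838966]
the job is handed in; nothing more can be done
None
```

The T-bolt is clamped in the rack foot's slot and the job is handed in, at about 14 s on the clock. The round-knobbed screw was not touched.

- **Seating:** I took the bolt from the stand by its bar nut and lowered the head lengthwise into the slot. The washer met the foot at the height I had predicted, where the upward force began.
- **Turning:** I turned the bar clockwise about 182° in all. During the turn the torque rose from about 0 to 0.15–0.17 N m, which matches the nut's drag, so the head was against its stops. That puts the nut at roughly 82–92°, or 1.4–1.6 rad.
- **Release:** I opened the gripper and rose 10 cm. The wrist force then read about zero.

The last wrist and scene pictures show the washer flat on the foot, the bar along the slot and the rack undisturbed. The head's angle under the lips is hidden by the washer, so I know it only from the torque and the turn angle. A sideways force of up to about 12 N appeared while the head pressed on the stops and vanished on release. No check disagreed with the others.

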